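# Unlock the controller housing and hold its lid at balance

## Robot

A 6-joint arm with a two-finger parallel gripper is mounted at the origin on the work surface. World frame = base frame: x ahead of the robot, y to its left, z up, the work surface at z = 0. Lengths are in mm, angles in rad, forces in N, time in s.
With the tool pointing down it reaches from about 275 to 1000 mm from the base axis. Payload 8.4 kg.
Tool frame: the origin (TCP) lies midway between the tips of the shut fingers; the grasp point (between the pads) lies 19 mm behind it; z points along the fingers, y is the line along which they close (so a half turn about z gives the same grasp; the last joint's range is limited). The gripper opens to 85 mm and grips with 20 to 120 N. Pads are 22 mm wide; open, the fingers measure 114 mm over their backs; the gripper's body (76 mm by 85 mm) begins 54 mm behind the grasp point. The pads swing forward as they close: fully open they stand 13 mm farther back than shut.
Start: joints at [-0.002, 0.353, 1.633, -0, 1.155, -0.002], TCP at [625.002, -0, 231.281] pointing down, gripper open.
Joint ranges: [-2.63, 2.63], [-0.92, 2.1], [0.06, 2.66], [-1.3, 4.44], [0, 2.69], [-3.02, 3.02]. Speed limits (rad/s): [2.22, 2.22, 2.79, 3.14, 3.14, 3.14].

## Interface

Orientations are given as [roll, pitch, yaw] about the fixed x, y, z axes, in that order (R = Rz(yaw) Ry(pitch) Rx(roll)).
In Python, from rig import r gives the robot as it stands.
- The arm moves only by the tool servo_tool, never from a script. Its argument "deltas" is a list of rows, each an object of numbers: "x", "y", "z": the shift along the world's x, y, z in mm; "rx", "ry", "rz": the turn, a rotation vector about the world's x, y, z in rad; "gripper": the gripper's target within -1 to 1 (fully open at 1, half-way at 0, shut at -1). A call has 1 to 10 rows; each row is the pose to reach, as a shift and turn from the pose commanded when the call began; what a row does not reach only later rows make up. A row lasts 1/10 s, in which the tool goes at most 50 mm and 8.59 degrees, less where a joint would pass 70% of its speed; a pose out of reach is approached as far as the arm can. A call with a gripper value outside its range is refused whole. The fingers move at their own pace and stop on an object; "newtons" is the grip in N (left out, the last holds). Time passes only in rows, so rows that repeat a pose let the fingers close. It gives the time, the measured TCP pose, the force, the opening and the grip force at its end, in the units of the state.
- r.sense(): the state, without advancing time (a new reading comes with each control period).
- r.grab_frame(name): name is "scene" or "side" or "wrist"; returns the picture (480x640x3 uint8, blue, green, red); there is no depth.
- r.camera_params(name): a dict with "mtx" (3x3 intrinsics, pixels), "eye" and "orientation" of the camera in the world. Camera axes: x right, y down, z forward; pixel columns grow to the right and rows downward; lengths in mm; the calibration is good to about 2 mm. A picture is of the moment at which its call begins: read the wrist's pose just before it. camera_params takes no time and is no camera call; for the wrist camera it gives the pose at the moment of the call.
- r.sign_off(): hands the job in; it is judged then, once.
Trained networks look in the newest picture that a camera, given by its name, has taken for a name from the list of things; names that differ only in an ending like _2 or _b are one class to them, and where a whole thing is asked for, a point or a joint stands for the part that bears it (a point fixed in the world has none). Each returns a list of dicts, best first, with "conf" (0 to 1); they miss things now and then, are a little off and sometimes report something else, mostly with a low value. They report only what shows in the picture. A call takes as long as a camera call. They do not tell look-alikes from the thing itself.
- r.recognise(name, camera): "box" ([left, top, width, height] in pixels, round what is visible of it).
The state is a dict: "clock": time; "qpos": joint angles; "qvel": joint speeds; "joint_efforts": joint torques, N m; "eef_pos": TCP position; "tcp_rot": TCP orientation; "contact_force": force on the tool from outside, world axes, zero at the start; "wrist_torque": the same for the moment, N m; "opening": opening from 0.0 (shut) to 1.0 (fully open); "grasp_force": force on a finger pad.
Only numpy, scipy, OpenCV 4.12 (cv2) and the standard library are available. Lean on these libraries where they do the work, as an engineer would, in place of code of your own. Each camera call takes 0.05 s, during which the arm holds its last target. There are 200 camera calls.

## Task

Slide the aluminium lock plate straight up out of its slots at the front of the blue controller housing and stand it in the empty slot of the steel parking rack. Then take the lid by its bar, swing it up until it stands straight upright at its balance point, without letting it go over backwards, and finish still gripping the bar, holding the lid still there for the fitter. Leave the other things on the bench alone.

Things in the scene. Friction and masses are not known exactly. Their poses are not given: they have to be found in the camera images.
- housing: blue controller housing fixed to the bench, left or right of the rack, yaw up to 0.3 rad: box 92 mm high, x -70 to +60 mm, y +-85. Origin on the bench, z up, +x from its front (towards the robot) to its hinge side; the hinge axis is along its y
- slots (a point): middle of the lock plate's holder at the housing's front, at mouth height, 70 mm above the bench: two steel upright channels 28 mm deep along x, 47 to 69 mm either side (y), each with a 12 mm wide slot for a side edge of the plate. Slot floor 15 mm above the bench. Axes as the housing's
- plate_mid (a point): centre of the lock plate: loose bare aluminium, 8 mm thick (its x), 120 wide (y), 150 tall (z, up), 0.15 to 0.3 kg. It starts upright, 55 mm deep in the slots, centre 90 mm and top edge 165 mm above the bench, 10 mm in front of the lid bar, so no finger fits between. Pinch the middle of its top edge across its thickness, at most 30 mm deep (lid bar 59 mm below the top edge)
- rack: dark steel parking rack fixed to the bench, empty: one open-topped slot 16 mm wide (its x), 150 long (y), walls 6 mm thick with top at 56 mm, slot floor at 6 mm, foot 70 x 180 mm, yaw up to 0.3 rad. Origin on the bench under the slot's middle, z up. A plate let go in it stays standing, leaning slightly, centre about 81 mm and top edge 156 mm above the bench
- lid_bar (a point): middle of the lid's bar: round steel, 12 mm thick, 120 long, parallel to the hinge and 180 mm from it in the lid's plane, on two rods 12 mm thick; window between bar and lid edge 54 x 108 mm. Shut, it is 100 mm above the bench, free below, 60 mm in front of the box. It can turn between fingers that keep pointing down. x axis: from bar to hinge; y: along the bar
- lid_hinge (a point): middle of the lid's hinge axis, 100 mm above the bench, 50 mm along +x from the housing's origin. The lid is flat, blue, 120 x 166 mm, 10 mm thick. This point's axes turn with the lid
- lid (a joint): angle of the lid: 0 shut and level, grows as the bar rises, 1.571 straight up (bar 280 mm above the bench), which is exactly the balance point; end stop 2.7. The hinge is almost free of friction: let go, the lid (0.35 kg) falls shut or over backwards
- screwdriver_grip (a point): bystander, to be left alone: handle of a loose screwdriver, 160 mm long, lying nearest the robot
- seal_c (a point): bystander, to be left alone: a loose black rubber seal ring, 90 mm across, 12 mm high, lying beyond the housing and the rack; point at its centre on the bench
- wash_bottle_c (a point): bystander, to be left alone: a loose white wash bottle, 60 mm across, 140 mm tall; point at half height
- grease_jar_c (a point): bystander, to be left alone: a loose grey jar, 72 mm across, 70 mm tall; point at half height
- wrench_grip (a point): bystander, to be left alone: handle of a loose 170 mm wrench lying flat
- cover_c (a point): bystander, to be left alone: a loose blue plastic bowl-shaped cover, 120 mm across, 45 mm high; point at half height
Things that resemble listed ones, but are neither listed nor needed, are in the scene too. Leave any purple or red look-alike of the part that bears plate_mid alone.

How it is judged:
By the outcome, as a careful person would: the job done as asked, in the order asked, and still so for the second after the job is handed in, while the arm keeps its last pose, push and grip.
It also fails if it takes over 64 s, if anything falls off the work surface, if the arm or the gripper's body presses on something with over 40 N, if the wrist force passes 120 N, or if a joint passes its speed limit or range.

## Working session

There is one attempt and no reset: what is moved stays moved. The work goes in short steps, Python scripts to look and compute and a tool call to move; the robot and the scene stay as the last step left them, time stands still between calls to the robot, and variables do not carry over. Pictures are saved under pics/ and viewed, at most 10 in all, crops included, and the job is handed in when it is done.

Besides the shell and the picture viewer there is one more tool, called after "Emit:" in YAML: its name, and indented under it one key for each argument. servo_tool: Moves the arm, as the interface text tells. Its arguments: {"type":"object","properties":{"deltas":{"type":"array","items":{"type":"object","properties":{"x":{"type":"number"},"y":{"type":"number"},"z":{"type":"number"},"rx":{"type":"number"},"ry":{"type":"number"},"rz":{"type":"number"},"gripper":{"type":"number"}}}},"newtons":{"type":"number"}},"required":["deltas"]}

```bash
mkdir -p pics; ls
python3 - <<'E'
from rig import r
import cv2,numpy as np
for c in ["scene","side"]:
    im=r.grab_frame(c); cv2.imwrite(f"pics/{c}0.png",im)
    p=r.camera_params(c); print(c,p)
    for n in ["housing","slots","plate_mid","rack","lid_bar","lid"]:
        try: print(n,[(d['box'],round(d['conf'],2)) for d in r.recognise(n,c)][:4])
        except Exception as e: print(n,e)
print(r.sense())
E
```

```text
pics
scene {'mtx': array([[434.90557287,   0.        , 318.68442837],
       [  0.        , 434.90557287, 238.63588642],
       [  0.        ,   0.        ,   1.        ]]), 'eye': array([ 863.52700298, -636.92931034,  688.18960644]), 'orientation': array([-2.24483759e+00,  1.39605329e-04,  5.66924339e-01])}
housing [([342.5, 191.2, 102.3, 83.4], 0.74)]
slots [([339.4, 190.1, 107.4, 85.0], 0.81)]
plate_mid [([347.1, 174.2, 15.5, 51.7], 0.94), ([258.2, 227.7, 15.9, 95.4], 0.94), ([287.0, 162.0, 26.7, 73.9], 0.58), ([276.8, 133.5, 38.8, 40.7], 0.56)]
rack [([272.2, 303.9, 93.0, 81.4], 0.59)]
lid_bar [([354.3, 190.5, 89.9, 49.1], 0.66)]
lid [([353.8, 189.6, 87.4, 49.5], 0.57)]
side {'mtx': array([[437.1545232 ,   0.        , 314.58059904],
       [  0.        , 437.1545232 , 232.53397925],
       [  0.        ,   0.        ,   1.        ]]), 'eye': array([ 410.63167129, -713.61242886,  892.63731144]), 'orientation': array([-2.42163506,  0.01173364, -0.08843507])}
housing [([300.0, 145.8, 97.8, 79.4], 0.83), ([315.7, 152.0, 73.0, 45.5], 0.19)]
slots [([297.4, 144.8, 98.6, 83.0], 0.95)]
p
[... 372 characters left out ...]
os': array([-2.39953203e-03,  3.52951527e-01,  1.63343084e+00, -4.32161503e-05,
        1.15520682e+00, -2.37548185e-03]), 'qvel': array([-1.46313255e-03,  1.17354335e-04, -1.12100782e-03,  2.34741601e-04,
        6.59357094e-05,  5.74428279e-05]), 'joint_efforts': array([ 6.83796916e-04, -6.05008292e+01, -3.42394030e+01,  1.45764557e-04,
        9.01032217e-04, -1.48844555e-05]), 'eef_pos': array([ 6.24984600e+02, -1.32186747e-02,  2.31298046e+02]), 'tcp_rot': array([3.14158928e+00, 3.95457157e-05, 1.57078972e+00]), 'contact_force': array([ 0.25770582,  0.36516738, -0.3499661 ]), 'wrist_torque': array([ 0.00545212, -0.00850409,  0.01727662]), 'grasp_force': 0.0, 'opening': 1.00100315915234}
```

View pics/scene0.png

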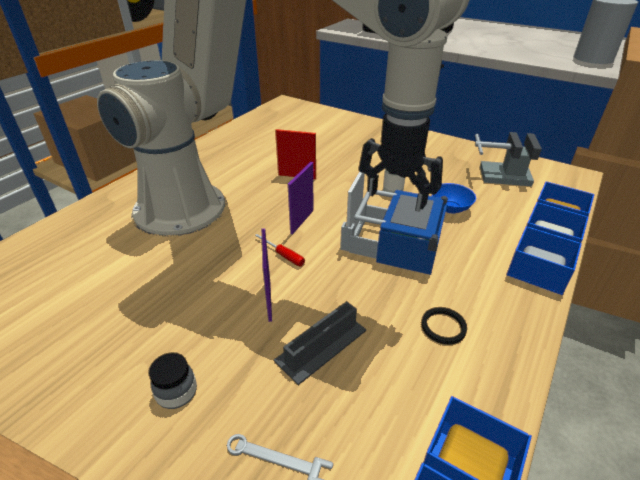

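View pics/side0.png

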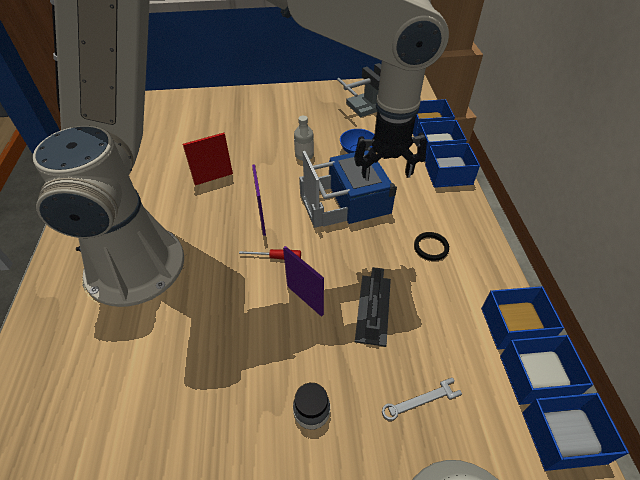

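The aluminium plate is the grey-white one at scene (355,200) / side (310,185), in the channels at the housing front. The look-alikes are purple at scene (301,200) and (266,275) and red at (296,155), standing free. I'll confirm in an enlarged crop.

Run:
```python
import cv2,numpy as np
a=cv2.imread("pics/scene0.png");b=cv2.imread("pics/side0.png")
f=lambda im,x,y,w,h,s:cv2.resize(im[y:y+h,x:x+w],None,fx=s,fy=s,interpolation=cv2.INTER_CUBIC)
t=np.hstack([f(a,335,165,130,110,3),np.zeros((330,10,3),np.uint8),f(b,290,135,130,110,3)])
u=np.hstack([f(a,265,295,130,88,3),np.zeros((264,10,3),np.uint8),f(b,330,262,130,88,3)])
cv2.imwrite("pics/crop1.png",np.vstack([t,u]))
```

```text
(no output)
```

View pics/crop1.png

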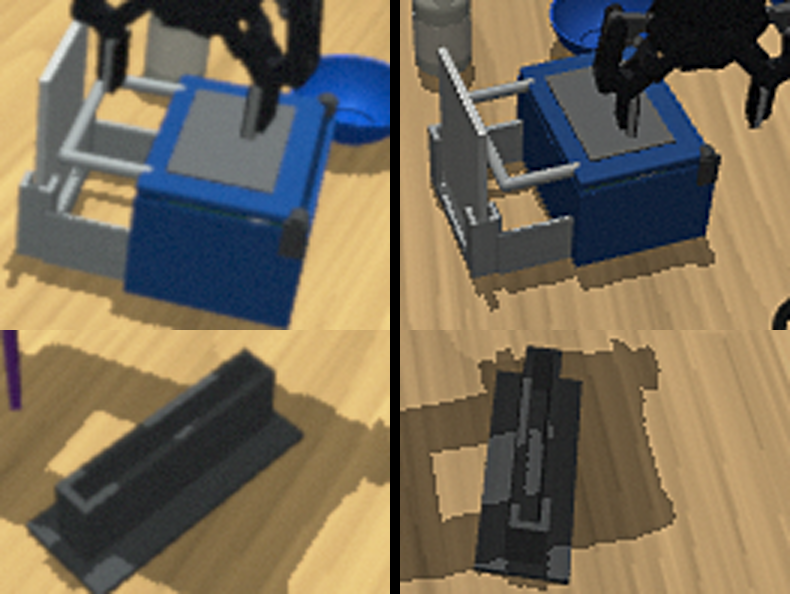

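The crop confirms it: the bare aluminium plate sits in the grey channels in front of the lid bar, and the rack is at the lower right. Next I fit the poses from corners.

```bash
cat > h.py <<'E'
from rig import r
import numpy as np, cv2
from scipy.optimize import least_squares
from scipy.spatial.transform import Rotation as R
def cam(n):
    p=r.camera_params(n); return p['mtx'],np.array(p['eye']),R.from_euler('xyz',p['orientation']).as_matrix()
def proj(c,P):
    K,e,M=c; q=(np.atleast_2d(P)-e)@M@K.T; return q[:,:2]/q[:,2:]
def place(p,L):
    c,s=np.cos(p[2]),np.sin(p[2]); L=np.array(L,float)
    return np.c_[p[0]+c*L[:,0]-s*L[:,1],p[1]+s*L[:,0]+c*L[:,1],L[:,2]]
E
python3 - <<'E'
from h import *
C={'a':cam('scene'),'b':cam('side')}
H=[('a',(-70,-85,0),(377.3,261.7)),('a',(60,-85,0),(431.7,274)),('a',(-130,-60,100),(356,216.7)),('a',(-130,60,100),(369.3,192.3)),('a',(-70,-83,105),(380,228.3)),('a',(50,-83,105),(433.3,236.7)),
('b',(-70,-85,0),(349,222.7)),('b',(60,-85,0),(391.7,213.3)),('b',(-130,-60,100),(325.7,196)),('b',(-130,60,100),(315,165.7)),('b',(-70,-83,105),(351,196.7)),('b',(50,-83,105),(392.7,185)),
('a',('p',-60,165),(348.7,191)),('a',('p',60,165),(363.3,172.3)),('b',('p',60,165),(304,152.3)),('b',('p',-60,165),(316.7,179.3))]
K=[('a',(-35,-90,6),(274.3,360)),('a',(35,-90,6),(296.7,382.3)),('a',(35,90,6),(365.7,330.3)),('a',(-14,-75,56),(284,347.7)),('a',(-14,75,56),(346.7,301.7)),('a',(14,75,56),(356,308.3)),
('b',(-35,-90,6),(355.3,342)),('b',(35,-90,6),(386,346)),('b',(35,90,6),(390,278.7)),('b',(-35,90,6),(362.3,276))]
def fit(D,x0):
    def f(x):
        return np.concatenate([proj(C[c],place(x,[[x[3] if L[0]=='p' else L[0],*L[1:]]]))[0]-uv for c,L,uv in D])
    s=least_squares(f,x0,loss='soft_l1'); print(np.round(s.x,3)); print(np.round(f(s.x).reshape(-1,2),1).tolist()); return s.x
h=fit(H,[600,0,0,-150]); k=fit(K,[550,-250,0,0])
print(place(h,[(h[3],0,165),(-130,0,100),(50,0,100)]))
E
```

```text
[ 613.94   186.865   37.927 -152.06 ]
[[-0.6, 0.4], [0.3, 0.7], [1.4, 0.5], [0.8, -1.5], [0.8, -2.0], [2.1, 0.8], [-0.6, 1.5], [-0.1, -0.0], [-0.6, 1.0], [-4.0, 2.7], [-1.0, -0.4], [-0.1, 1.1], [0.8, 0.6], [-0.0, -5.8], [-1.4, -1.0], [0.2, 0.8]]
[ 5.84502e+02 -1.87889e+02 -2.54000e-01  0.00000e+00]
[[-0.6, -0.5], [1.6, 1.5], [0.9, -1.0], [1.9, -2.8], [-2.0, 0.8], [-0.9, 2.1], [-1.0, -0.4], [0.1, 0.2], [0.4, 0.8], [-0.3, -0.1]]
[[465.81362976 152.49963135 165.        ]
 [487.30309837 157.48517734 100.        ]
 [662.64612968 198.16467303 100.        ]]
```

Emit:
servo_tool:
  deltas:
    - {"x":-35,"y":33,"z":20,"rz":0.06}
    - {"x":-70,"y":67,"z":40,"rz":0.12}
    - {"x":-105,"y":100,"z":40,"rz":0.18}
    - {"x":-135,"y":130,"z":40,"rz":0.228}
    - {"x":-159,"y":152,"z":40,"rz":0.228}
    - {"x":-159,"y":152,"z":40,"rz":0.228}
    - {"x":-159,"y":152,"z":40,"rz":0.228}
  newtons: 60

```text
invalid input
```

```bash
cat >> h.py <<'E'
def overlay(im,c,segs,col):
    for a,b in segs:
        q=proj(c,[a,b]).round().astype(int); cv2.line(im,tuple(map(int,q[0])),tuple(map(int,q[1])),col,1)
E
python3 - <<'E'
from h import *
C=cam('wrist'); im=r.grab_frame('wrist')
h=(613.94,186.865,.228)
L=[(-156,-60,165),(-148,-60,165),(-148,60,165),(-156,60,165),(-130,-60,106),(-130,60,106)]
q=proj(C,place(h,L)); print(q.round(1).tolist(), C[1].round(), r.recognise('plate_mid','wrist'), r.sense()['eef_pos'])
cv2.imwrite('pics/w1.png',im)
E
```

```text
[[10.9, 74.2], [26.2, 70.2], [-96.0, -239.7], [-113.9, -234.0], [119.6, 76.5], [41.8, -153.6]] [625.  68. 374.] [{'box': [0.0, 1.4, 140.8, 92.7], 'conf': 0.76}, {'box': [0.0, 303.1, 126.5, 175.8], 'conf': 0.67}] [ 6.24998298e+02 -1.14745608e-02  2.31306894e+02]
```

View pics/w1.png

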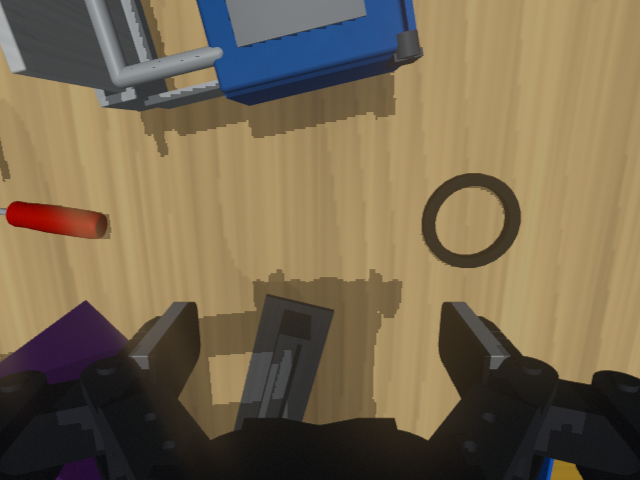

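The wrist view shows the plate's near top corner at about (18,72), matching the fit. The bar end is at (120,78), as predicted, and the rack at (280,370). The move call was refused, so I'll retry with full fields.

Emit:
servo_tool:
  deltas:
    - {"x":-35,"y":33,"z":20,"rx":0,"ry":0,"rz":0.06,"gripper":1}
    - {"x":-70,"y":67,"z":40,"rx":0,"ry":0,"rz":0.12,"gripper":1}
    - {"x":-105,"y":100,"z":40,"rx":0,"ry":0,"rz":0.18,"gripper":1}
    - {"x":-135,"y":130,"z":40,"rx":0,"ry":0,"rz":0.228,"gripper":1}
    - {"x":-159,"y":152,"z":40,"rx":0,"ry":0,"rz":0.228,"gripper":1}
    - {"x":-159,"y":152,"z":40,"rx":0,"ry":0,"rz":0.228,"gripper":1}
    - {"x":-159,"y":152,"z":40,"rx":0,"ry":0,"rz":0.228,"gripper":1}
  newtons: 60

```text
clock: 1.5
eef_pos: [466.0, 152.4, 271.7]
tcp_rot: [3.14, 0.0, 1.8]
contact_force: [0.1, 1.0, -0.8]
opening: 0.996
grasp_force: 0.0
```

Run:
```python
from h import *
C=cam('wrist'); im=r.grab_frame('wrist')
h=(613.94,186.865,.228)
L=[(-156,-60,165),(-148,-60,165),(-148,60,165),(-156,60,165),(-130,-60,106),(-130,60,106)]
q=proj(C,place(h,L)); print(q.round(1).tolist(), C[1].round(), r.recognise('plate_mid','wrist'), r.sense()['eef_pos'])
cv2.imwrite('pics/w2.png',im)
```

```text
[[312.0, 322.4], [323.7, 322.4], [325.0, 142.0], [311.8, 141.9], [344.6, 289.2], [347.9, 139.5]] [450. 219. 415.] [{'box': [313.8, 137.3, 14.0, 184.5], 'conf': 0.94}, {'box': [97.9, 131.9, 90.6, 171.3], 'conf': 0.92}, {'box': [187.8, 388.2, 50.0, 50.6], 'conf': 0.81}] [466.80090519 151.63630452 271.45053385]
```

View pics/w2.png

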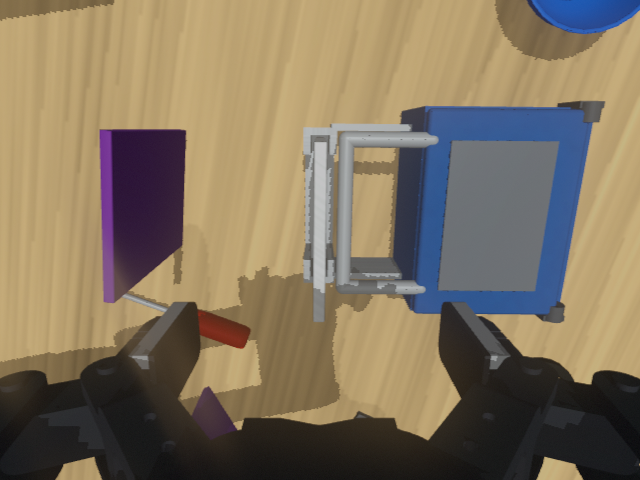

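The wrist view shows the plate's top edge at x 314–327, y 138–321, about 1 mm off the prediction. The bar is at x≈346. The purple look-alike at (145,215) is clear of the fingers. Descend and grip.

Emit:
servo_tool:
  deltas:
    - {"x":1,"y":1.5,"z":-40,"rx":0,"ry":0,"rz":0,"gripper":1}
    - {"x":1,"y":1.5,"z":-80,"rx":0,"ry":0,"rz":0,"gripper":1}
    - {"x":1,"y":1.5,"z":-110,"rx":0,"ry":0,"rz":0,"gripper":1}
    - {"x":1,"y":1.5,"z":-130,"rx":0,"ry":0,"rz":0,"gripper":1}
    - {"x":1,"y":1.5,"z":-135,"rx":0,"ry":0,"rz":0,"gripper":1}
    - {"x":1,"y":1.5,"z":-135,"rx":0,"ry":0,"rz":0,"gripper":1}
    - {"x":1,"y":1.5,"z":-135,"rx":0,"ry":0,"rz":0,"gripper":1}
  newtons: 60

```text
clock: 2.3
eef_pos: [468.1, 153.4, 137.2]
tcp_rot: [3.14, -0.0, 1.798]
contact_force: [-0.1, -0.1, 0.4]
opening: 1.0
grasp_force: 0.0
```

Emit:
servo_tool:
  deltas:
    - {"x":0,"y":0,"z":0,"rx":0,"ry":0,"rz":0,"gripper":-1}
    - {"x":0,"y":0,"z":0,"rx":0,"ry":0,"rz":0,"gripper":-1}
    - {"x":0,"y":0,"z":0,"rx":0,"ry":0,"rz":0,"gripper":-1}
    - {"x":0,"y":0,"z":0,"rx":0,"ry":0,"rz":0,"gripper":-1}
    - {"x":0,"y":0,"z":0,"rx":0,"ry":0,"rz":0,"gripper":-1}
    - {"x":0,"y":0,"z":0,"rx":0,"ry":0,"rz":0,"gripper":-1}
    - {"x":0,"y":0,"z":0,"rx":0,"ry":0,"rz":0,"gripper":-1}
    - {"x":0,"y":0,"z":0,"rx":0,"ry":0,"rz":0,"gripper":-1}

```text
clock: 3.1
eef_pos: [467.2, 153.6, 136.5]
tcp_rot: [3.141, -0.0, 1.799]
contact_force: [0.2, -0.4, 4.4]
opening: 0.086
grasp_force: 59.5
```

Emit:
servo_tool:
  deltas:
    - {"x":0,"y":0,"z":10,"rx":0,"ry":0,"rz":0,"gripper":-1}
    - {"x":0,"y":0,"z":20,"rx":0,"ry":0,"rz":0,"gripper":-1}
    - {"x":0,"y":0,"z":35,"rx":0,"ry":0,"rz":0,"gripper":-1}
    - {"x":0,"y":0,"z":50,"rx":0,"ry":0,"rz":0,"gripper":-1}
    - {"x":0,"y":0,"z":75,"rx":0,"ry":0,"rz":0,"gripper":-1}
    - {"x":0,"y":0,"z":105,"rx":0,"ry":0,"rz":0,"gripper":-1}
    - {"x":0,"y":0,"z":140,"rx":0,"ry":0,"rz":0,"gripper":-1}
    - {"x":0,"y":0,"z":175,"rx":0,"ry":0,"rz":0,"gripper":-1}
    - {"x":0,"y":0,"z":190,"rx":0,"ry":0,"rz":0,"gripper":-1}
    - {"x":0,"y":0,"z":190,"rx":0,"ry":0,"rz":0,"gripper":-1}

```text
clock: 4.1
eef_pos: [468.0, 153.8, 329.3]
tcp_rot: [3.137, -0.0, 1.799]
contact_force: [-0.1, 0.4, -2.2]
opening: 0.081
grasp_force: 58.6
```

Emit:
servo_tool:
  deltas:
    - {"x":4,"y":-10,"z":0,"rx":0,"ry":0,"rz":-0.02,"gripper":-1}
    - {"x":13,"y":-40,"z":0,"rx":0,"ry":0,"rz":-0.06,"gripper":-1}
    - {"x":27,"y":-80,"z":0,"rx":0,"ry":0,"rz":-0.12,"gripper":-1}
    - {"x":42,"y":-122,"z":0,"rx":0,"ry":0,"rz":-0.18,"gripper":-1}
    - {"x":57,"y":-165,"z":0,"rx":0,"ry":0,"rz":-0.24,"gripper":-1}
    - {"x":72,"y":-208,"z":0,"rx":0,"ry":0,"rz":-0.3,"gripper":-1}
    - {"x":86,"y":-250,"z":0,"rx":0,"ry":0,"rz":-0.36,"gripper":-1}
    - {"x":100,"y":-290,"z":0,"rx":0,"ry":0,"rz":-0.42,"gripper":-1}
    - {"x":111,"y":-325,"z":0,"rx":0,"ry":0,"rz":-0.47,"gripper":-1}
    - {"x":117,"y":-342,"z":0,"rx":0,"ry":0,"rz":-0.482,"gripper":-1}

```text
clock: 5.1
eef_pos: [583.4, -191.9, 323.9]
tcp_rot: [-3.138, 0.001, 1.312]
contact_force: [0.5, 0.8, -2.1]
opening: 0.08
grasp_force: 58.6
```

Emit:
servo_tool:
  deltas:
    - {"x":0,"y":0,"z":-20,"rx":0,"ry":0,"rz":0,"gripper":-1}
    - {"x":0,"y":0,"z":-40,"rx":0,"ry":0,"rz":0,"gripper":-1}
    - {"x":0,"y":0,"z":-60,"rx":0,"ry":0,"rz":0,"gripper":-1}
    - {"x":0,"y":0,"z":-75,"rx":0,"ry":0,"rz":0,"gripper":-1}
    - {"x":0,"y":0,"z":-80,"rx":0,"ry":0,"rz":0,"gripper":-1}
    - {"x":0,"y":0,"z":-80,"rx":0,"ry":0,"rz":0,"gripper":-1}
    - {"x":0,"y":0,"z":-80,"rx":0,"ry":0,"rz":0,"gripper":-1}

```text
clock: 5.8
eef_pos: [584.4, -188.5, 246.9]
tcp_rot: [3.141, 0.0, 1.317]
contact_force: [1.3, -0.8, -1.6]
opening: 0.083
grasp_force: 58.6
```

Run:
```python
from h import *
k=(584.5,-187.9,-.254); s=r.sense(); print(s['eef_pos'].round(1),s['tcp_rot'].round(3),s['contact_force'].round(1))
out=[]
for n,(x,y,w,hh) in {'wrist':(180,60,280,380),'side':(300,180,150,190)}.items():
    C=cam(n); im=r.grab_frame(n)
    if n=='side': im0=im.copy()
    z=2
    big=cv2.resize(im[y:y+hh,x:x+w],None,fx=590/hh,fy=590/hh,interpolation=cv2.INTER_CUBIC); f=590/hh
    L=[(a*sx,b,zz) for a in () for b in ()]
    for lx,zz in ((-14,56),(-8,56),(8,56),(14,56)):
        q=(proj(C,place(k,[(lx,-75,zz),(lx,75,zz)]))-[x,y])*f
        print(n,lx,(q/f+[x,y]).round(1).tolist())
        if lx in(-14,14): cv2.line(big,tuple(map(int,q[0])),tuple(map(int,q[1])),(0,255,255),1)
    out.append(big[:, :430] if n=='wrist' else big[:, :350])
cv2.imwrite('pics/r1.png',np.hstack(out)[:, :800])
```

```text
[ 584.4 -188.5  246.9] [3.141 0.    1.317] [ 1.3 -0.8 -1.6]
wrist -14 [[302.8, 293.4], [301.2, 118.5]]
wrist -8 [[309.5, 293.4], [308.7, 118.5]]
wrist 8 [[327.4, 293.4], [328.8, 118.6]]
wrist 14 [[334.1, 293.5], [336.3, 118.6]]
side -14 [[366.1, 325.7], [371.7, 269.8]]
side -8 [[368.9, 326.1], [374.3, 270.1]]
side 8 [[376.4, 327.1], [381.1, 270.9]]
side 14 [[379.3, 327.5], [383.6, 271.3]]
```

View pics/r1.png

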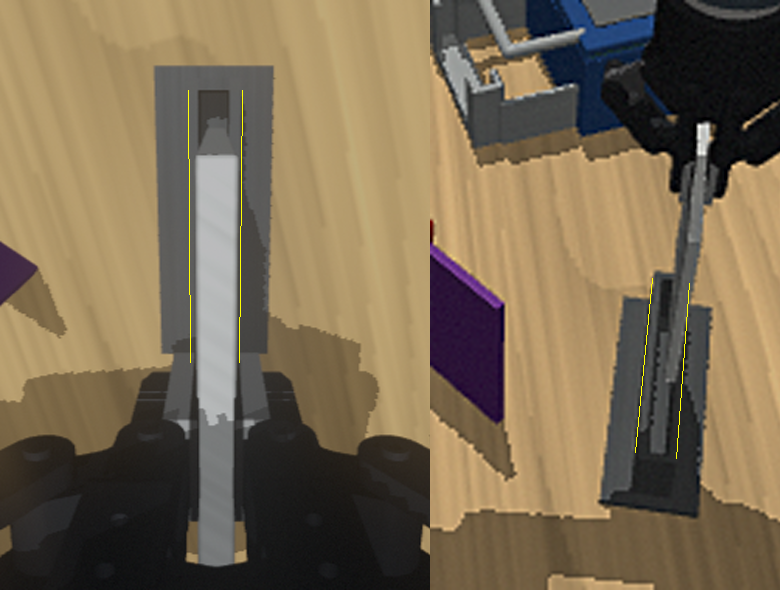

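The slot's dark strip is at crop (198–229, 91), about 1 mm to the −x side of the predicted centre, and the plate hangs at crop x≈216. I'll lower it with that small correction.

Emit:
servo_tool:
  deltas:
    - {"x":-0.7,"y":0.2,"z":-20,"rx":0,"ry":0,"rz":0,"gripper":-1}
    - {"x":-0.7,"y":0.2,"z":-40,"rx":0,"ry":0,"rz":0,"gripper":-1}
    - {"x":-0.7,"y":0.2,"z":-55,"rx":0,"ry":0,"rz":0,"gripper":-1}
    - {"x":-0.7,"y":0.2,"z":-65,"rx":0,"ry":0,"rz":0,"gripper":-1}
    - {"x":-0.7,"y":0.2,"z":-72,"rx":0,"ry":0,"rz":0,"gripper":-1}
    - {"x":-0.7,"y":0.2,"z":-79,"rx":0,"ry":0,"rz":0,"gripper":-1}
    - {"x":-0.7,"y":0.2,"z":-85,"rx":0,"ry":0,"rz":0,"gripper":-1}
    - {"x":-0.7,"y":0.2,"z":-85,"rx":0,"ry":0,"rz":0,"gripper":-1}

```text
clock: 6.7
eef_pos: [583.0, -188.2, 160.7]
tcp_rot: [-3.141, -0.0, 1.317]
contact_force: [0.1, 0.2, -2.0]
opening: 0.085
grasp_force: 58.6
```

Emit:
servo_tool:
  deltas:
    - {"x":0,"y":0,"z":-8,"rx":0,"ry":0,"rz":0,"gripper":-1}
    - {"x":0,"y":0,"z":-16,"rx":0,"ry":0,"rz":0,"gripper":-1}
    - {"x":0,"y":0,"z":-23,"rx":0,"ry":0,"rz":0,"gripper":-1}
    - {"x":0,"y":0,"z":-28,"rx":0,"ry":0,"rz":0,"gripper":-1}
    - {"x":0,"y":0,"z":-31,"rx":0,"ry":0,"rz":0,"gripper":-1}
    - {"x":0,"y":0,"z":-32,"rx":0,"ry":0,"rz":0,"gripper":-1}
    - {"x":0,"y":0,"z":-32,"rx":0,"ry":0,"rz":0,"gripper":-1}

```text
clock: 7.4
eef_pos: [583.4, -188.3, 129.2]
tcp_rot: [3.142, -0.0, 1.317]
contact_force: [-0.1, -0.2, -1.4]
opening: 0.084
grasp_force: 58.6
```

The plate went into the slot without touching the sides. Lower the last bit, release and go up.

Emit:
servo_tool:
  deltas:
    - {"x":0,"y":0,"z":-1,"rx":0,"ry":0,"rz":0,"gripper":-1}
    - {"x":0,"y":0,"z":-1.5,"rx":0,"ry":0,"rz":0,"gripper":-1}
    - {"x":0,"y":0,"z":-1.5,"rx":0,"ry":0,"rz":0,"gripper":0}
    - {"x":0,"y":0,"z":-1.5,"rx":0,"ry":0,"rz":0,"gripper":0.5}
    - {"x":0,"y":0,"z":-1.5,"rx":0,"ry":0,"rz":0,"gripper":1}
    - {"x":0,"y":0,"z":-1.5,"rx":0,"ry":0,"rz":0,"gripper":1}
    - {"x":0,"y":0,"z":-1.5,"rx":0,"ry":0,"rz":0,"gripper":1}
    - {"x":0,"y":0,"z":-1.5,"rx":0,"ry":0,"rz":0,"gripper":1}

```text
clock: 8.2
eef_pos: [583.3, -188.3, 127.8]
tcp_rot: [3.142, -0.0, 1.317]
contact_force: [0.3, -1.0, 0.5]
opening: 0.997
grasp_force: 0.0
```

Emit:
servo_tool:
  deltas:
    - {"x":0,"y":0,"z":20,"rx":0,"ry":0,"rz":0,"gripper":1}
    - {"x":0,"y":0,"z":60,"rx":0,"ry":0,"rz":0,"gripper":1}
    - {"x":0,"y":0,"z":105,"rx":0,"ry":0,"rz":0,"gripper":1}
    - {"x":0,"y":0,"z":135,"rx":0,"ry":0,"rz":0,"gripper":1}
    - {"x":-10,"y":35,"z":150,"rx":0,"ry":0,"rz":0.05,"gripper":1}
    - {"x":-20,"y":75,"z":150,"rx":0,"ry":0,"rz":0.1,"gripper":1}
    - {"x":-30,"y":115,"z":150,"rx":0,"ry":0,"rz":0.16,"gripper":1}

```text
clock: 8.9
eef_pos: [553.1, -72.4, 278.6]
tcp_rot: [3.14, -0.0, 1.478]
contact_force: [0.8, 0.1, -0.6]
opening: 0.999
grasp_force: 0.0
```

Run:
```python
from h import *
o=[]
for n,(x,y) in {'side':(300,200),'scene':(250,220)}.items():
    im=r.grab_frame(n); o.append(cv2.resize(im[y:y+170,x:x+130],None,fx=3,fy=3))
cv2.imwrite('pics/p1.png',np.hstack(o))
```

```text
(no output)
```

View pics/p1.png

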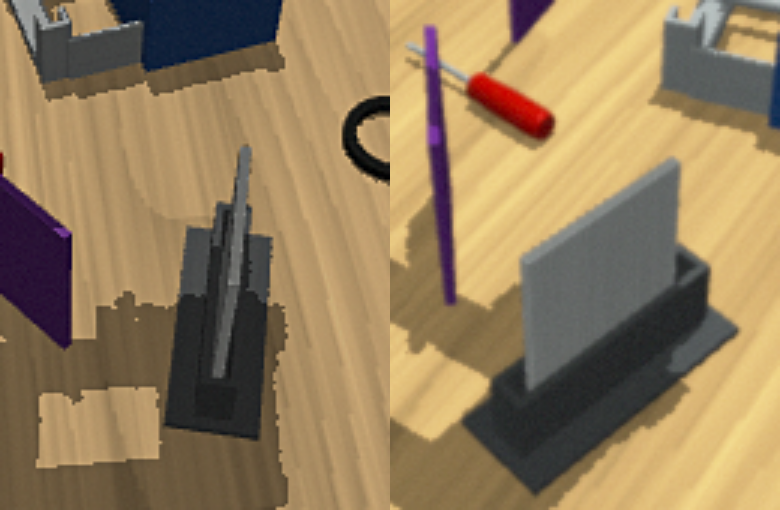

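The plate stands in the rack, leaning slightly (side crop (230,260), scene crop (600,275)). Now to the bar, with the fingers half open.

Emit:
servo_tool:
  deltas:
    - {"x":-10,"y":36,"z":0,"rx":0,"ry":0,"rz":0.05,"gripper":0.1}
    - {"x":-21,"y":74,"z":0,"rx":0,"ry":0,"rz":0.1,"gripper":0.1}
    - {"x":-32,"y":112,"z":0,"rx":0,"ry":0,"rz":0.16,"gripper":0.1}
    - {"x":-43,"y":150,"z":0,"rx":0,"ry":0,"rz":0.22,"gripper":0.1}
    - {"x":-54,"y":188,"z":0,"rx":0,"ry":0,"rz":0.28,"gripper":0.1}
    - {"x":-62,"y":218,"z":0,"rx":0,"ry":0,"rz":0.322,"gripper":0.1}
    - {"x":-66,"y":231,"z":0,"rx":0,"ry":0,"rz":0.322,"gripper":0.1}
    - {"x":-66,"y":231,"z":0,"rx":0,"ry":0,"rz":0.322,"gripper":0.1}
    - {"x":-66,"y":231,"z":0,"rx":0,"ry":0,"rz":0.322,"gripper":0.1}
  newtons: 30

```text
clock: 9.9
eef_pos: [487.6, 157.0, 277.7]
tcp_rot: [3.142, 0.001, 1.798]
contact_force: [-0.2, -1.0, 1.0]
opening: 0.547
grasp_force: 0.0
```

Run:
```python
from h import *
C=cam('wrist'); im=r.grab_frame('wrist'); s=r.sense(); print(s['eef_pos'].round(1),s['tcp_rot'].round(3),s['opening'])
h=(613.94,186.865,.228)
print(proj(C,place(h,[(-136,-54,100),(-124,-54,100),(-136,54,100),(-124,54,100)])).round(1).tolist())
cv2.imwrite('pics/b1.png',im)
```

```text
[487.7 156.7 277.7] [-3.142e+00  1.000e-03  1.798e+00] 0.5495692390749038
[[311.2, 276.6], [325.3, 276.6], [310.7, 146.3], [326.1, 146.3]]
```

View pics/b1.png

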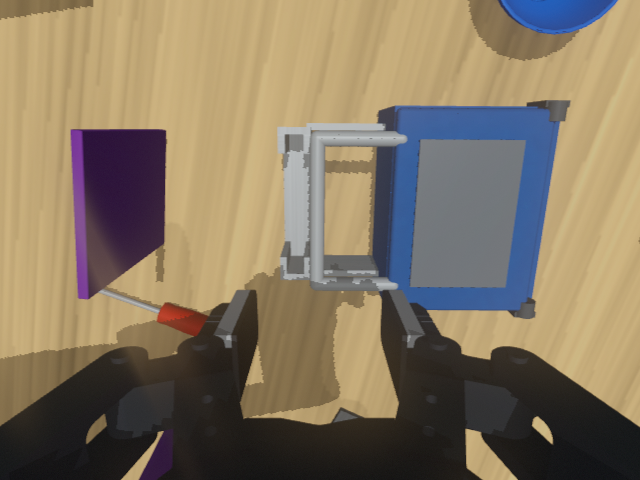

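The bar is at x 310–325 in the wrist view, as predicted, with the window clear behind it. Descend and grip.

Emit:
servo_tool:
  deltas:
    - {"x":0,"y":0,"z":-40,"rx":0,"ry":0,"rz":0,"gripper":0.1}
    - {"x":0,"y":0,"z":-80,"rx":0,"ry":0,"rz":0,"gripper":0.1}
    - {"x":0,"y":0,"z":-120,"rx":0,"ry":0,"rz":0,"gripper":0.1}
    - {"x":0,"y":0,"z":-150,"rx":0,"ry":0,"rz":0,"gripper":0.1}
    - {"x":0,"y":0,"z":-175,"rx":0,"ry":0,"rz":0,"gripper":0.1}
    - {"x":0,"y":0,"z":-190,"rx":0,"ry":0,"rz":0,"gripper":0.1}
    - {"x":0,"y":0,"z":-196,"rx":0,"ry":0,"rz":0,"gripper":0.1}
    - {"x":0,"y":0,"z":-196,"rx":0,"ry":0,"rz":0,"gripper":0.1}
    - {"x":0,"y":0,"z":-196,"rx":0,"ry":0,"rz":0,"gripper":0.1}

```text
clock: 10.85
eef_pos: [488.0, 157.4, 82.5]
tcp_rot: [3.141, -0.0, 1.798]
contact_force: [0.0, -0.2, 0.0]
opening: 0.55
grasp_force: 0.0
```

Emit:
servo_tool:
  deltas:
    - {"x":0,"y":0,"z":0,"rx":0,"ry":0,"rz":0,"gripper":-1}
    - {"x":0,"y":0,"z":0,"rx":0,"ry":0,"rz":0,"gripper":-1}
    - {"x":0,"y":0,"z":0,"rx":0,"ry":0,"rz":0,"gripper":-1}
    - {"x":0,"y":0,"z":0,"rx":0,"ry":0,"rz":0,"gripper":-1}
    - {"x":0,"y":0,"z":0,"rx":0,"ry":0,"rz":0,"gripper":-1}
    - {"x":0,"y":0,"z":0,"rx":0,"ry":0,"rz":0,"gripper":-1}
    - {"x":0,"y":0,"z":0,"rx":0,"ry":0,"rz":0,"gripper":-1}
  newtons: 30

```text
clock: 11.55
eef_pos: [485.8, 157.3, 82.4]
tcp_rot: [-3.139, 0.0, 1.799]
contact_force: [-7.6, -1.6, 10.5]
opening: 0.127
grasp_force: 29.3
```

Run:
```python
import numpy as np
for t in list(np.arange(0,1.5,.07))+[1.5,1.54,1.571]:
    s=180*(1-np.cos(t))-1.5; print(round(t,2),(s*np.array([.974,.226])).round(1),round(180*np.sin(t),1))
```

```text
0.0 [-1.5 -0.3] 0.0
0.07 [-1.  -0.2] 12.6
0.14 [0.3 0.1] 25.1
0.21 [2.4 0.6] 37.5
0.28 [5.4 1.2] 49.7
0.35 [9.2 2.1] 61.7
0.42 [13.8  3.2] 73.4
0.49 [19.2  4.4] 84.7
0.56 [25.3  5.9] 95.6
0.63 [32.2  7.5] 106.0
0.7 [39.8  9.2] 116.0
0.77 [48.  11.1] 125.3
0.84 [56.8 13.2] 134.0
0.91 [66.3 15.4] 142.1
0.98 [76.2 17.7] 149.5
1.05 [86.6 20.1] 156.1
1.12 [97.5 22.6] 162.0
1.19 [108.7  25.2] 167.1
1.26 [120.2  27.9] 171.4
1.33 [132.   30.6] 174.8
1.4 [144.1  33.4] 177.4
1.47 [156.2  36.2] 179.1
1.5 [161.5  37.5] 179.5
1.54 [168.5  39.1] 179.9
1.57 [173.9  40.3] 180.0
```

Emit:
servo_tool:
  deltas:
    - {"x":-1.5,"y":-0.3,"z":0,"rx":0,"ry":0,"rz":0,"gripper":-1}
    - {"x":-1,"y":-0.2,"z":12.6,"rx":0,"ry":0,"rz":0,"gripper":-1}
    - {"x":0.3,"y":0.1,"z":25.1,"rx":0,"ry":0,"rz":0,"gripper":-1}
    - {"x":2.4,"y":0.6,"z":37.5,"rx":0,"ry":0,"rz":0,"gripper":-1}
    - {"x":5.4,"y":1.2,"z":49.7,"rx":0,"ry":0,"rz":0,"gripper":-1}
    - {"x":9.2,"y":2.1,"z":61.7,"rx":0,"ry":0,"rz":0,"gripper":-1}
    - {"x":13.8,"y":3.2,"z":73.4,"rx":0,"ry":0,"rz":0,"gripper":-1}
    - {"x":19.2,"y":4.4,"z":84.7,"rx":0,"ry":0,"rz":0,"gripper":-1}
    - {"x":19.2,"y":4.4,"z":84.7,"rx":0,"ry":0,"rz":0,"gripper":-1}

```text
clock: 12.45
eef_pos: [505.5, 161.8, 168.1]
tcp_rot: [-3.139, 0.0, 1.799]
contact_force: [-9.8, -2.9, 1.7]
opening: 0.122
grasp_force: 29.6
```

Emit:
servo_tool:
  deltas:
    - {"x":4.2,"y":1,"z":10.9,"rx":0,"ry":0,"rz":0,"gripper":-1}
    - {"x":11,"y":2.7,"z":21.3,"rx":0,"ry":0,"rz":0,"gripper":-1}
    - {"x":18.6,"y":4.4,"z":31.3,"rx":0,"ry":0,"rz":0,"gripper":-1}
    - {"x":26.8,"y":6.3,"z":40.6,"rx":0,"ry":0,"rz":0,"gripper":-1}
    - {"x":35.6,"y":8.4,"z":49.3,"rx":0,"ry":0,"rz":0,"gripper":-1}
    - {"x":45.1,"y":10.6,"z":57.4,"rx":0,"ry":0,"rz":0,"gripper":-1}
    - {"x":55,"y":12.9,"z":64.8,"rx":0,"ry":0,"rz":0,"gripper":-1}
    - {"x":65.4,"y":15.3,"z":71.4,"rx":0,"ry":0,"rz":0,"gripper":-1}
    - {"x":65.4,"y":15.3,"z":71.4,"rx":0,"ry":0,"rz":0,"gripper":-1}

```text
clock: 13.35
eef_pos: [573.8, 177.2, 242.1]
tcp_rot: [3.139, 0.001, 1.799]
contact_force: [-10.5, -6.8, 17.5]
opening: 0.127
grasp_force: 31.3
```

Emit:
servo_tool:
  deltas:
    - {"x":0,"y":0,"z":4,"rx":0,"ry":0,"rz":0,"gripper":-1}
    - {"x":10.9,"y":2.5,"z":10,"rx":0,"ry":0,"rz":0,"gripper":-1}
    - {"x":22.1,"y":5.1,"z":15,"rx":0,"ry":0,"rz":0,"gripper":-1}
    - {"x":33.6,"y":7.8,"z":19.3,"rx":0,"ry":0,"rz":0,"gripper":-1}
    - {"x":45.4,"y":10.5,"z":22.7,"rx":0,"ry":0,"rz":0,"gripper":-1}
    - {"x":51.5,"y":12,"z":24,"rx":0,"ry":0,"rz":0,"gripper":-1}
    - {"x":51.5,"y":12,"z":24,"rx":0,"ry":0,"rz":0,"gripper":-1}
    - {"x":51.5,"y":12,"z":24,"rx":0,"ry":0,"rz":0,"gripper":-1}

```text
clock: 14.15
eef_pos: [624.9, 188.8, 263.7]
tcp_rot: [3.139, 0.001, 1.799]
contact_force: [-1.0, -6.7, 3.4]
opening: 0.125
grasp_force: 31.9
```

Run:
```python
from h import *
o=[]
s=r.sense(); print(s['eef_pos'].round(2),s['contact_force'].round(1),s['wrist_torque'].round(2))
for n,(x,y) in {'side':(290,60),'scene':(335,100)}.items():
    im=r.grab_frame(n); o.append(cv2.resize(im[y:y+180,x:x+120],None,fx=3.3,fy=3.3,interpolation=cv2.INTER_CUBIC))
cv2.imwrite('pics/l1.png',np.hstack(o))
```

```text
[624.89 188.84 263.73] [-1.  -6.7  3.4] [-0.92  0.23 -0.11]
```

View pics/l1.png

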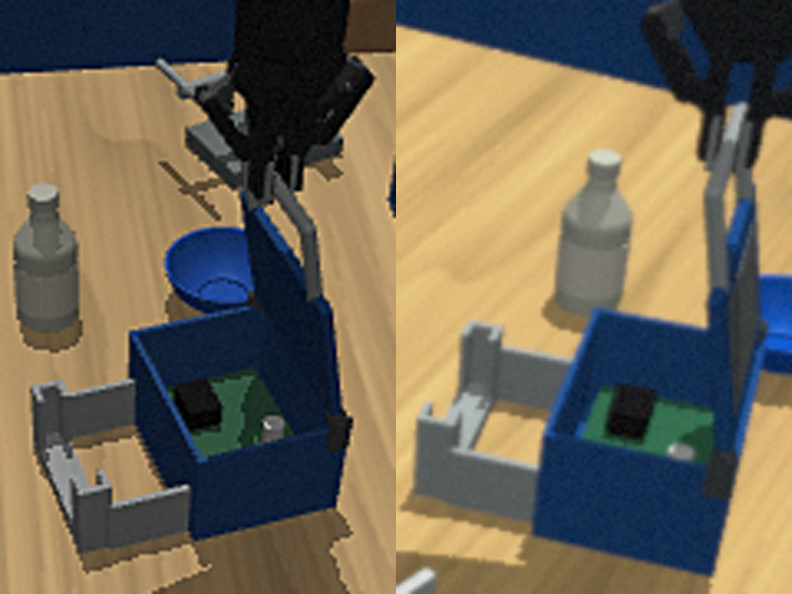

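The lid is raised to about 1.36 rad by geometry. The bar is gripped between the fingers at crop (275,180) side and (735,130) scene, and forces are small. Next come the last, slower steps.

Emit:
servo_tool:
  deltas:
    - {"x":5,"y":0.9,"z":1.5,"rx":0,"ry":0,"rz":0,"gripper":-1}
    - {"x":10,"y":1.9,"z":2.5,"rx":0,"ry":0,"rz":0,"gripper":-1}
    - {"x":15,"y":2.9,"z":3.3,"rx":0,"ry":0,"rz":0,"gripper":-1}
    - {"x":20,"y":4,"z":4,"rx":0,"ry":0,"rz":0,"gripper":-1}
    - {"x":25,"y":5,"z":4.5,"rx":0,"ry":0,"rz":0,"gripper":-1}
    - {"x":29,"y":5.8,"z":4.8,"rx":0,"ry":0,"rz":0,"gripper":-1}
    - {"x":32,"y":6.4,"z":5,"rx":0,"ry":0,"rz":0,"gripper":-1}
    - {"x":34,"y":6.8,"z":5,"rx":0,"ry":0,"rz":0,"gripper":-1}
    - {"x":34,"y":6.8,"z":5,"rx":0,"ry":0,"rz":0,"gripper":-1}
    - {"x":34,"y":6.8,"z":5,"rx":0,"ry":0,"rz":0,"gripper":-1}

```text
clock: 15.25
eef_pos: [657.5, 196.3, 267.0]
tcp_rot: [3.141, -0.0, 1.799]
contact_force: [-1.2, -4.0, 4.2]
opening: 0.125
grasp_force: 32.5
```

Run:
```python
from h import *
for i in range(4):
    r.grab_frame('scene'); s=r.sense(); print(s['eef_pos'].round(2),s['tcp_rot'].round(4),s['contact_force'].round(1),s['wrist_torque'].round(2),s['opening'])
```

```text
[657.42 196.28 266.98] [ 3.1413e+00 -1.0000e-04  1.7989e+00] [-0.3 -3.5  4.8] [-0.65  0.22 -0.08] 0.12119963267876915
[657.35 196.29 266.94] [ 3.1414e+00 -1.0000e-04  1.7989e+00] [ 0.4 -4.4  5. ] [-0.66  0.21 -0.16] 0.12308966902698787
[657.33 196.29 266.95] [ 3.1414e+00 -1.0000e-04  1.7989e+00] [-0.8 -2.8  4.2] [-0.63  0.24 -0.1 ] 0.12731480041626866
[657.34 196.24 266.98] [ 3.1414e+00 -1.0000e-04  1.7988e+00] [-0.2 -3.   3.7] [-0.61  0.23 -0.07] 0.12466972692049517
```

Emit:
servo_tool:
  deltas:
    - {"x":2,"y":0.3,"z":0.3,"rx":0,"ry":0,"rz":0,"gripper":-1}
    - {"x":3.5,"y":0.5,"z":0.5,"rx":0,"ry":0,"rz":0,"gripper":-1}
    - {"x":4,"y":0.5,"z":0.5,"rx":0,"ry":0,"rz":0,"gripper":-1}
    - {"x":4,"y":0.5,"z":0.5,"rx":0,"ry":0,"rz":0,"gripper":-1}
    - {"x":4,"y":0.5,"z":0.5,"rx":0,"ry":0,"rz":0,"gripper":-1}
    - {"x":4,"y":0.5,"z":0.5,"rx":0,"ry":0,"rz":0,"gripper":-1}

```text
clock: 16.05
eef_pos: [661.1, 197.0, 267.0]
tcp_rot: [-3.141, -0.001, 1.799]
contact_force: [-1.4, 0.3, -0.1]
opening: 0.124
grasp_force: 32.1
```

Run:
```python
from h import *
o=[]
s=r.sense(); print(s['eef_pos'].round(2),s['contact_force'].round(1))
h=(612.5,186.5,.228)
for n,(x,y) in {'side':(330,80),'scene':(400,110)}.items():
    C=cam(n); im=r.grab_frame(n); w,hh=(80,130); f=4.6
    big=cv2.resize(im[y:y+hh,x:x+w],None,fx=f,fy=f,interpolation=cv2.INTER_CUBIC)
    # near side: lid faces x=45/55 y=-83, z 100..220; bar near end
    for P in [[(45,-83,110),(45,-83,220)],[(55,-83,110),(55,-83,220)],[(50,-60,220),(50,-60,280)],[(50,-60,280),(50,60,280)]]:
        q=((proj(C,place(h,P))-[x,y]+.5)*f).astype(int).tolist(); print(n,q); cv2.line(big,tuple(q[0]),tuple(q[1]),(0,255,255),1)
    o.append(big)
cv2.imwrite('pics/l2.png',np.hstack(o)[:598])
```

```text
[661.11 197.02 267.02] [-1.4  0.3 -0.1]
side [[280, 486], [305, 332]]
side [[296, 482], [322, 328]]
side [[295, 304], [310, 210]]
side [[310, 210], [216, 89]]
scene [[152, 577], [194, 377]]
scene [[174, 581], [217, 382]]
scene [[212, 353], [237, 231]]
scene [[237, 231], [265, 114]]
```

View pics/l2.png

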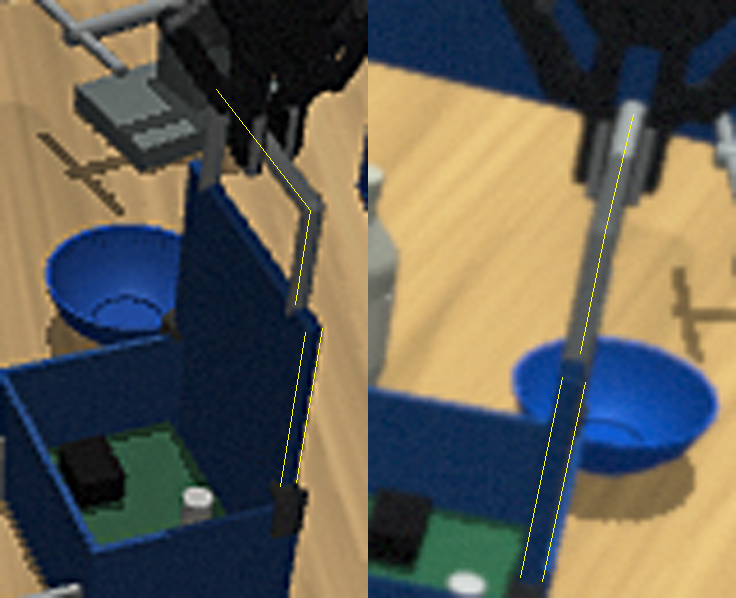

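In both views the overlay of an exactly upright lid falls on the real lid edge (scene crop (562–585, 377)) and rod ((605, 231)). Contact forces are near zero and the bar is gripped, so I'm handing in.

```bash
python3 -c "
from rig import r
s=r.sense(); print(s['clock'],abs(s['qvel']).max(),s['grasp_force']); print(r.sign_off())"
```

```text
16.15 0.0009881365528537239 31.99697434902191
the job is handed in; nothing more can be done
None
```

The job is handed in at 16.2 s: the aluminium lock plate stands in the rack slot, and the gripper still holds the lid by its bar, still and upright at its balance point, to within what the camera overlay could show.

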